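# Hang the loaf sign on the stall's easel

### The job

Hang the loaf-shaped wooden sign on the small sloping easel of this craft-fair stall: feel for the screw head with the big opening of the sign's keyhole, seat the sign flush on the board over it, then pull the sign down the slope until the screw is fully home in the narrow end of the keyhole, and let go with the sign hanging straight. Work gently: never jam or press the sign hard against the board or the screw, and leave the other things on the table where they are.

Things in the scene. Friction and masses are not known exactly. Their poses are not given: they have to be found in the camera images.
- sign: Loose sign of 6 mm light plywood, outlined like a slice of loaf with two rounded lobes at its top, 128 mm wide, about 0.15 kg (0.1 to 0.2), at first lying on its back. Origin on its back face near the middle; x points to its top, z out of its front. It runs from x = -62 to +66 mm. It has a baguette-shaped grip and a keyhole right through the plate on its middle line y = 0.
- grip (a point): On the sign: middle of the carved baguette on its front that serves as grip, a block 70 mm long along the sign's y, 18 mm wide along x, from 6 to 28 mm above the back face. This point: x = -12 mm of the sign, 17 mm above the back face.
- entry (a point): Centre, on the sign's back face, of the keyhole's big opening, 19 mm wide; at x = +26 mm of the sign, 38 mm from the grip's middle towards the top. From here a slot 10.5 mm wide leads towards the top.
- home (a point): On the sign's back face: where the screw's axis is when the screw touches the closed end of the narrow slot; at x = +46 mm of the sign, 20 mm above entry.
- panel: Face of the fixed easel: a plywood board, 230 mm up the slope and 200 mm wide, sloping 25 degrees from level, low side towards the robot, on rubber buffers (it yields 1 mm per 3 N, up to 8 mm). Origin on its face, at the middle of a level metal track 80 mm below the top edge, 100 mm above the table; x up the slope, y left along the track, z out of the face. Hanging right, the sign's axes are parallel to these.
- track (a point): Middle of the track (the panel's origin). A steel screw stands square out of the face on the track (panel x = 0), clamped fast, but where along it is not measured: anywhere from y = -16 to +16 mm. Shank 7 mm thick; round head 16 mm wide, underside 9 mm and top 13.5 mm above the face, top rim bevelled: 3 mm of play for the flush sign under the head.
- jar: Bystander: small closed jar, 38 mm across, 55 mm tall; origin at the middle of its underside as it stands.
- tape: Bystander: roll of clear tape lying flat, 84 mm across, 20 mm high; origin at the middle of its underside.
- driver: Bystander: screwdriver lying on the table, 190 mm long; origin at the middle of its underside.
- bun: Bystander: small turned wooden bun, 48 mm across, 28 mm tall; origin at the middle of its underside as it stands.
- giftbox: Bystander: cardboard gift box, 90 x 65 x 35 mm; origin at the middle of its underside.
- cup: Bystander: white cup, 64 mm across, 70 mm tall; origin at the middle of its underside as it stands.
- stamp: Bystander: dark wooden stamp block, 30 x 50 x 30 mm; origin at the middle of its underside.

How it is judged (in metres and radians):
On the way, in this order (a step that is already met when the one before it is completed fails the run):
1. the sign lies flush on the board with the screw head through the big opening (z of each of entry, sign in the frame of panel below 0.004 m and z of sign in the frame of panel above -0.004 m and angle between the z axis of sign and the z axis of panel, either way round below 0.07 rad and y of entry in the frame of panel between -0.024 and 0.024 m and x of entry in the frame of panel between -0.006 and 0.006 m), for 0.1 s.
2. the sign is pulled down until the screw is home in the narrow slot (z of each of entry, sign in the frame of panel below 0.004 m and z of sign in the frame of panel above -0.004 m and angle between the z axis of sign and the z axis of panel, either way round below 0.07 rad and y of entry in the frame of panel between -0.024 and 0.024 m and angle between the x axis of sign and the x axis of panel, either way round below 0.12 rad and x of home in the frame of panel between -0.004 and 0.004 m and x of entry in the frame of panel below -0.01 m), for 0.2 s.
At the end, for the whole second after the job is handed in: The sign hangs at rest and released: back within 4 mm of the board, parallel within 0.07 rad; its x axis along the panel's x within 0.12 rad, top up the slope; home within 4 mm of panel x = 0, entry within 24 mm of panel y = 0 (all of step 2 and linear speed of sign below 0.01 m/s and contact force between each of the fingers, the arm and sign below 0.1 N); the robot touches nothing.
It fails at once if the sign is pressed harder than 25 N against the board or the screw (contact force between sign and panel above 25 N).
It fails at once if a bystander is moved more than 30 mm (distance of any of jar, tape, driver, bun, giftbox, cup, stamp from where it was at the start of the episode above 0.03 m).
It also fails if it takes over 72 s, if anything falls off the work surface, if the arm or the gripper's body presses on something with over 40 N, if the wrist force passes 120 N, or if a joint passes its speed limit or range.

### The arm

A 6-joint arm with a two-finger parallel gripper is mounted at the origin on the work surface. World frame = base frame: x ahead of the robot, y to its left, z up, the work surface at z = 0. Lengths are in m, angles in degrees, forces in N, time in s.
With the tool pointing down it reaches from about 0.375 to 0.9 m from the base axis. Payload 3.1 kg.
Tool frame: the origin (TCP) lies between the finger pads; the fingertips stand 25 mm ahead of it and the grasp point (between the pads) lies 6 mm ahead of it; z points along the fingers, x is the direction in which the jaws open and shut, and the axes are right-handed (so a half turn about z gives the same grasp; the last joint's range is limited). The gripper opens to 87 mm and grips with 3 to 60 N. Pads are 19 mm wide; open, the fingers measure 117 mm over their backs; the gripper's body (75 mm by 190 mm) begins 51 mm behind the grasp point.
Start: joints at [56.293, 30.224, 82.088, -0, 67.689, -10.227], TCP at [0.249, 0.573, 0.248] pointing down, gripper open.
Joint ranges: [-176.69, 176.69], [-43.24, 126.21], [12.49, 139.97], [-82, 262], [0, 151.66], [-163.58, 163.58]. Speed limits (degrees/s): [159.86, 159.86, 180, 180, 180, 180].

### API

Orientations are given as [roll, pitch, yaw] about the fixed x, y, z axes, in that order (R = Rz(yaw) Ry(pitch) Rx(roll)).
In Python, from plant import robot gives the robot as it stands. The module is installed in compiled form; this text tells all that it offers.
- The arm moves only by the shell command python3 -m handwheel 'ROWS' [OPENING] [FORCE]. ROWS is JSON, a list of rows, each an object of numbers: "dx", "dy", "dz": the shift along the tool's x, y, z in cm; "yaw": the turn about the tool's z in degrees. In form: [{"dx": .., "dy": .., "dz": .., "yaw": ..}, ...]. A call has 1 to 20 rows; each row shifts and turns the commanded pose from where the row before left it, along the tool's axes as they then stand; what a row does not reach is not made up. A row lasts 1/12 s, in which the tool goes at most 41.7 mm and 7.16 degrees, less where a joint would pass 70% of its speed; a pose out of reach is approached as far as the arm can. A call with a gripper value outside its range is refused whole. OPENING is the finger opening in cm, from 0 to 8.7, set as the call begins (- or left out, the last holds). The fingers move at their own pace and stop on an object; FORCE is the grip in N (left out, the last holds). Time passes only in rows, so rows that do not move let the fingers close. It gives the time, the measured TCP pose, the force and the opening at its end, in the units of the state.
- robot.get_state(): the state, without advancing time (a new reading comes with each control period).
- robot.get_image(name): name is "scene" or "top"; returns the picture (420x560x3 uint8, red, green, blue); there is no depth.
- robot.calibration(name): a dict with "mtx" (3x3 intrinsics, pixels), "D" ([k1, k2, p1, p2, k3] as OpenCV has them; the pictures are not rectified), "eye" and "orientation" of the camera in the world. Camera axes: x right, y down, z forward; pixel columns grow to the right and rows downward; lengths in m; the calibration is good to about 2 mm. A picture is of the moment at which its call begins. calibration takes no time and is no camera call.
- robot.hand_in(): hands the job in, once; it reports no verdict.
Trained networks look in the newest picture that a camera, given by its name, has taken for a name from the list of things; names that differ only in an ending like _2 or _b are one class to them, and where a whole thing is asked for, a point or a joint stands for the part that bears it (a point fixed in the world has none). Each returns a list of dicts, best first, with "confidence" (0 to 1); they miss things now and then, are a little off and sometimes report something else, mostly with a low value. They report only what shows in the picture. A call takes as long as a camera call.
- robot.look_for(camera, name): "point" ([x, y, z] in m, in world coordinates, good to about 4 mm: the middle of the surface that is visible of it).
The state is a dict: "t": time; "qpos": joint angles; "dq": joint speeds; "joint_efforts": joint torques, N m; "ee_pos": TCP position; "ee_rot": TCP orientation; "contact_force": force on the tool from outside, world axes, zero at the start; "moment": the same for the moment, N m; "gripper_width": finger opening in m.
Only numpy, scipy, OpenCV 4.12 (cv2) and the standard library are available. Lean on these libraries where they do the work, as an engineer would, in place of code of your own. Each camera call takes 0.05 s, during which the arm holds its last target. There are 200 camera calls.

## Working session

There is one attempt and no reset: what is moved stays moved. The work goes in short steps, Python scripts to look and compute and a shell command to move; the robot and the scene stay as the last step left them, time stands still between calls to the robot, and variables do not carry over. Pictures are saved under pics/ and viewed, about 8 in all and at most 12, crops included, and the job is handed in when it is done.

```bash
mkdir -p pics; python3 - <<'E'
from plant import robot
import cv2,numpy as np
for c in("scene","top"):
    im=robot.get_image(c); cv2.imwrite(f"pics/{c}0.png",im[:,:,::-1])
    k=robot.calibration(c); print(c,np.round(k["mtx"],1).tolist(),k["D"],k["eye"],k["orientation"])
    for n in("sign","grip","entry","home","panel","track","jar","tape","driver","bun","giftbox","cup","stamp"):
        print(n,[(np.round(d["point"],3).tolist(),round(d["confidence"],2)) for d in robot.look_for(c,n)[:2]])
print(robot.get_state())
E
```

```text
scene [[433.5, 0.0, 284.5], [0.0, 433.5, 208.0], [0.0, 0.0, 1.0]] [-0.0014368  0.         0.         0.         0.       ] [ 1.04780973 -0.09409223  0.9113043 ] [-147.49474869   -0.57445882   80.83205631]
sign [([0.543, -0.213, 0.006], 0.73)]
grip [([0.539, -0.215, 0.001], 0.7), ([0.399, -0.407, 0.022], 0.35)]
entry [([0.541, -0.216, 0.007], 0.92), ([0.413, 0.368, 0.018], 0.19)]
home [([0.539, -0.219, 0.005], 0.89), ([0.581, -0.39, 0.039], 0.58)]
panel [([0.541, 0.195, 0.098], 0.97)]
track [([0.584, -0.39, 0.036], 0.66), ([0.538, 0.196, 0.094], 0.59)]
jar [([0.662, 0.004, 0.054], 0.63)]
tape [([0.413, 0.367, 0.021], 0.59)]
driver [([0.399, -0.405, 0.021], 0.89)]
bun [([0.516, 0.373, 0.02], 0.7), ([0.582, -0.391, 0.036], 0.29)]
giftbox [([0.584, -0.39, 0.036], 0.77)]
cup [([0.598, 0.383, 0.052], 0.57)]
stamp [([0.447, 0.004, 0.03], 0.69)]
top [[466.2, 0.0, 276.1], [0.0, 466.2, 211.7], [0.0, 0.0, 1.0]] [-0.16289277  0.          0.          0.          0.        ] [ 3.61083131e-01 -6.72268365e-04  1.16427491e+00] [-169.83706616   -0.71380451  -90.14121478]
sign [([0.533, -0.217, 0.009],
[... 569 characters left out ...]
9], 0.83), ([0.535, -0.214, 0.008], 0.57)]
{'t': 1.4, 'qpos': array([ 5.62927832e+01,  3.02248581e+01,  8.20888559e+01,  9.46141697e-04,
        6.76882462e+01, -1.02267389e+01]), 'dq': array([ 0.0514083 , -0.00486827,  0.05312453,  0.01249701, -0.00911413,
        0.04710548]), 'joint_efforts': array([-4.83049735e-04, -4.40005088e+01, -1.76979768e+01,  6.33783289e-02,
        5.05229062e-02, -5.22665789e-05]), 'ee_pos': array([0.24897016, 0.57323919, 0.24752743]), 'ee_rot': array([-1.79998791e+02,  1.77361581e-03,  6.65191629e+01]), 'contact_force': array([-0.30283015,  0.25405921, -0.69826498]), 'moment': array([ 0.02822911,  0.01833275, -0.02864034]), 'gripper_width': 0.08709167257160991}
```

View pics/scene0.png

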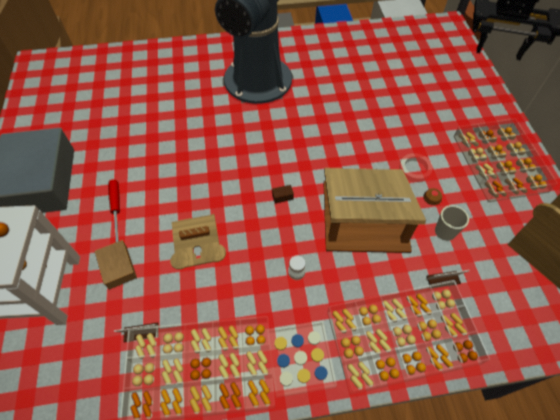

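View pics/top0.png

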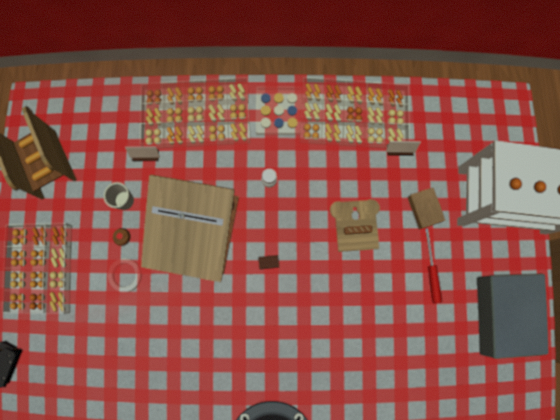

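Scene: the sign is at (197,242) with its lobes away from the robot, and the easel is at (370,205). In the top view the sign is at (356,225) and the track runs (153,212)–(222,221). I'll enlarge those parts.

```bash
python3 - <<'E'
import cv2,numpy as np
t=cv2.imread("pics/top0.png");s=cv2.imread("pics/scene0.png")
z=lambda a,x,y,w,h:cv2.resize(a[y:y+h,x:x+w],(400,300),interpolation=cv2.INTER_CUBIC)
m=np.vstack([np.hstack([z(t,325,190,64,64*3//4+12),z(t,136,172,110,112)]),np.hstack([z(s,165,210,64,60),z(s,318,160,110,90)])])
cv2.imwrite("pics/c0.png",m)
E
```

```text
(no output)
```

View pics/c0.png

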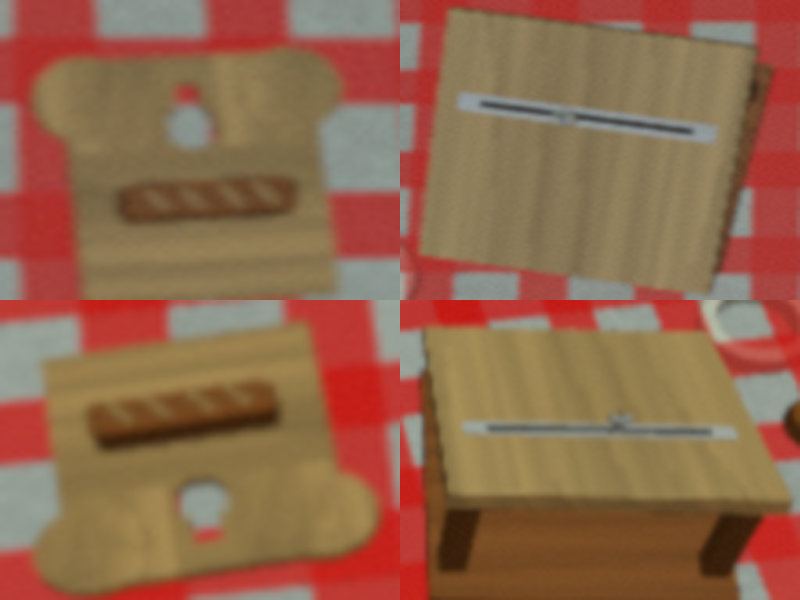

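```bash
cat > h.py <<'E'
from plant import robot
import cv2,numpy as np
from scipy.spatial.transform import Rotation as R
from scipy.optimize import least_squares
def Rm(rpy): return R.from_euler('xyz',rpy,degrees=True).as_matrix()
CAL={c:robot.calibration(c) for c in("scene","top")}
def proj(c,P):
    k=CAL[c]; Rc=Rm(k["orientation"]); rv=cv2.Rodrigues(Rc.T)[0]; tv=-Rc.T@k["eye"]
    return cv2.projectPoints(np.array(P,float).reshape(-1,3),rv,tv,k["mtx"],k["D"])[0].reshape(-1,2)
def pframe(p): return np.array([p[0],p[1],.1]),Rm([0,-25,p[2]])
def fit(obs,frame,x0):
    def res(p):
        o,M=frame(p); return np.concatenate([(proj(c,o+M@np.array(l))-px).ravel() for c,l,px in obs])
    r=least_squares(res,x0,loss="soft_l1"); return r.x,r.fun.reshape(-1,2)
E
python3 - <<'E'
from h import *
tr=[[0,.1*.8,0],[0,-.08,0]]
T=[("top",(.08,.1,0),(149.2,175.7)),("top",(.08,-.1,0),(234.2,189.2)),("top",(-.15,-.1,0),(221.8,281.7)),("top",(-.15,.1,0),(141.5,267.6)),("top",(0,0,0),(187.4,215.9))]
S=[("scene",(-.15,-.1,0),(324.9,168.4)),("scene",(-.15,.1,0),(402.2,169)),("scene",(.08,.1,0),(424.7,220)),("scene",(.08,-.1,0),(331.2,219.1)),("scene",(0,0,0),(373,199))]
for n,o in(("top",T),("scene",S),("both",T+S)):
    p,f=fit(o,pframe,[.53,.2,0]); print(n,p.round(4)); print(f.round(1).tolist())
    for c,px in(("top",(181.9,215.7)),("scene",(378.5,196))):
        oo,M=pframe(p); r=least_squares(lambda q:(proj(c,oo+M@[q[0],q[1],.0135])-px).ravel(),[0,0]); print("screw",c,r.x.round(4))
sf=lambda p:(np.array([p[0],p[1],0]),Rm([0,0,p[2]]))
T=[("top",(-.012,.035,.028),(343.9,230.6)),("top",(-.012,-.035,.028),(372.7,228.4)),("top",(.026,0,.003),(355.4,215.4))]
S=[("scene",(-.012,0,.028),(194.3,232.4)),("scene",(.026,0,.003),(197.6,251)),("scene",(-.021,-.035,.028),(165+88/6.25,210+105/5)),("scene",(-.021,.035,.028),(165+275/6.25,210+82/5))]
for n,o in(("top",T),("scene",S),("both",T+S)):
    p,f=fit(o,sf,[.53,-.2,0]); print(n,p.round(4)); print(f.round(1).tolist())
E
```

```text
top [ 0.5423  0.1916 -9.5333]
[[-0.2, -0.2], [-0.1, 0.1], [0.1, 0.2], [0.1, 0.0], [0.1, -0.2]]
screw top [0.002 0.01 ]
screw scene [0.0127 0.0147]
scene [  0.5464   0.1961 -10.0253]
[[-1.1, -0.4], [0.1, 0.4], [1.7, 0.1], [-0.0, -0.7], [-0.4, 0.4]]
screw top [-0.0014  0.0052]
screw scene [0.0073 0.0102]
both [ 0.5442  0.1932 -9.7375]
[[-0.7, -1.1], [-0.7, -0.5], [-0.8, -0.4], [-0.7, -0.9], [-0.6, -1.0], [-2.7, -0.8], [-1.5, -0.2], [0.2, -0.8], [-1.4, -1.2], [-1.9, -0.2]]
screw top [0.0003 0.0083]
screw scene [0.01   0.0131]
top [ 0.5324 -0.2186  3.6702]
[[0.6, -0.4], [-0.4, -0.1], [-0.2, 0.5]]
scene [ 0.5389 -0.2133  1.7943]
[[0.1, -0.4], [-0.1, 0.3], [-0.1, 0.1], [0.1, -0.1]]
both [ 0.5364 -0.2152  1.0629]
[[-1.0, -2.6], [-2.0, -1.0], [-1.1, -1.1], [-0.7, -1.2], [-1.1, -0.5], [-0.8, -0.9], [-0.7, -0.7]]
```

```bash
python3 -m handwheel '[{"yaw":-5.87},{"yaw":-5.87},{"yaw":-5.87},{"yaw":-5.87},{"dx":-3.3,"dy":1.15},{"dx":-3.3,"dy":1.15},{"dx":-3.3,"dy":1.15},{"dx":-3.3,"dy":1.15},{"dx":-3.3,"dy":1.15},{"dx":-3.3,"dy":1.15},{"dx":-3.3,"dy":1.15},{"dx":-3.3,"dy":1.15},{"dx":-3.3,"dy":1.15},{"dx":-3.3,"dy":1.15},{"dx":-3.3,"dy":1.15},{"dx":-3.3,"dy":1.15}]' 8.7
python3 -m handwheel '[{"dx":-3.3,"dy":1.15},{"dx":-3.3,"dy":1.15},{"dx":-3.3,"dy":1.15},{"dx":-3.3,"dy":1.15},{"dx":-3.3,"dy":1.15},{"dx":-3.3,"dy":1.15},{"dx":-3.3,"dy":1.15},{"dx":-3.3,"dy":1.15},{"dx":-3.3,"dy":1.15},{"dx":-3.3,"dy":1.15},{"dx":-3.3,"dy":1.15},{"dx":-3.3,"dy":1.15},{},{}]'
```

```text
schema error: expected keys dx, dy, dz, yaw
schema error: expected keys dx, dy, dz, yaw
```

```bash
python3 -m handwheel '[{"dx":0,"dy":0,"dz":0,"yaw":-5.87},{"dx":0,"dy":0,"dz":0,"yaw":-5.87},{"dx":0,"dy":0,"dz":0,"yaw":-5.87},{"dx":0,"dy":0,"dz":0,"yaw":-5.87},{"dx":-3.3,"dy":1.15,"dz":0,"yaw":0},{"dx":-3.3,"dy":1.15,"dz":0,"yaw":0},{"dx":-3.3,"dy":1.15,"dz":0,"yaw":0},{"dx":-3.3,"dy":1.15,"dz":0,"yaw":0},{"dx":-3.3,"dy":1.15,"dz":0,"yaw":0},{"dx":-3.3,"dy":1.15,"dz":0,"yaw":0},{"dx":-3.3,"dy":1.15,"dz":0,"yaw":0},{"dx":-3.3,"dy":1.15,"dz":0,"yaw":0},{"dx":-3.3,"dy":1.15,"dz":0,"yaw":0},{"dx":-3.3,"dy":1.15,"dz":0,"yaw":0},{"dx":-3.3,"dy":1.15,"dz":0,"yaw":0},{"dx":-3.3,"dy":1.15,"dz":0,"yaw":0}]' 8.7
python3 -m handwheel '[{"dx":-3.3,"dy":1.15,"dz":0,"yaw":0},{"dx":-3.3,"dy":1.15,"dz":0,"yaw":0},{"dx":-3.3,"dy":1.15,"dz":0,"yaw":0},{"dx":-3.3,"dy":1.15,"dz":0,"yaw":0},{"dx":-3.3,"dy":1.15,"dz":0,"yaw":0},{"dx":-3.3,"dy":1.15,"dz":0,"yaw":0},{"dx":-3.3,"dy":1.15,"dz":0,"yaw":0},{"dx":-3.3,"dy":1.15,"dz":0,"yaw":0},{"dx":-3.3,"dy":1.15,"dz":0,"yaw":0},{"dx":-3.3,"dy":1.15,"dz":0,"yaw":0},{"dx":-3.3,"dy":1.15,"dz":0,"yaw":0},{"dx":-3.3,"dy":1.15,"dz":0,"yaw":0},{"dx":0,"dy":0,"dz":0,"yaw":-2.5},{"dx":0,"dy":0,"dz":0,"yaw":0}]'
```

```text
t: 2.73
ee_pos: [0.3874, 0.1757, 0.2479]
ee_rot: [179.9, -0.0, 90.0]
contact_force: [1.0, 0.7, 0.2]
gripper_width: 0.0871
t: 3.9
ee_pos: [0.5255, -0.221, 0.2474]
ee_rot: [180.0, 0.0, 92.4]
contact_force: [0.1, 0.5, 0.2]
gripper_width: 0.0871
```

```bash
python3 -m handwheel '[{"dx":0.4,"dy":-0.1,"dz":2.9,"yaw":0},{"dx":0,"dy":0,"dz":2.9,"yaw":0},{"dx":0,"dy":0,"dz":2.9,"yaw":0},{"dx":0,"dy":0,"dz":2.9,"yaw":0},{"dx":0,"dy":0,"dz":2.9,"yaw":0},{"dx":0,"dy":0,"dz":2.9,"yaw":0},{"dx":0,"dy":0,"dz":0,"yaw":0},{"dx":0,"dy":0,"dz":0,"yaw":0}]'
python3 - <<'E'
from h import *
im={c:robot.get_image(c)[:,:,::-1] for c in("scene","top")}
s=robot.get_state(); p=s["ee_pos"]; print(p)
print(proj("scene",[p+[0,.0435,-.025],p+[0,-.0435,-.025]]).round(1))
a=cv2.resize(im["scene"][190:280,150:250],(450,405),interpolation=cv2.INTER_CUBIC)
b=cv2.resize(im["top"][175:265,300:400],(450,405),interpolation=cv2.INTER_CUBIC)
cv2.imwrite("pics/c1.png",cv2.resize(np.hstack([a,b]),(800,360)))
E
```

```text
t: 4.57
ee_pos: [0.5226, -0.2132, 0.0726]
ee_rot: [-179.8, -0.2, 92.5]
contact_force: [-0.6, -0.7, 0.6]
gripper_width: 0.087
[ 0.52461111 -0.2147784   0.07507237]
[[211.3 224. ]
 [173.1 229. ]]
```

View pics/c1.png

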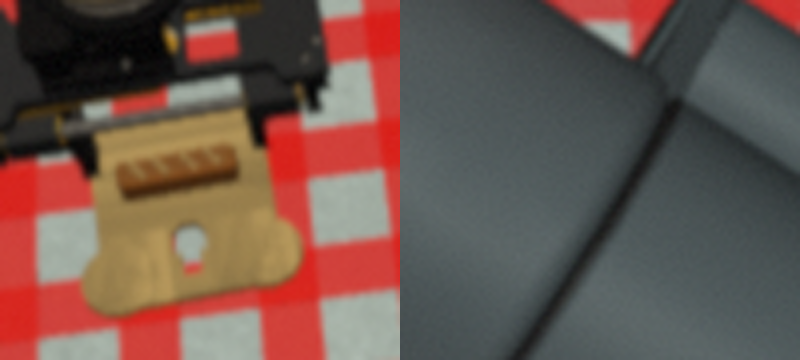

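Scene crop: the fingers straddle the baguette, with tips near px (174,233) and (214,226) and the block's middle at (194,233). The top view is blocked by the arm. I'll lower and grip.

```bash
python3 -m handwheel '[{"dx":-0.1,"dy":0,"dz":1.2,"yaw":0},{"dx":0,"dy":0,"dz":1.2,"yaw":0},{"dx":0,"dy":0,"dz":0.8,"yaw":0},{"dx":0,"dy":0,"dz":0.4,"yaw":0},{"dx":0,"dy":0,"dz":0,"yaw":0},{"dx":0,"dy":0,"dz":0,"yaw":0},{"dx":0,"dy":0,"dz":0,"yaw":0},{"dx":0,"dy":0,"dz":0,"yaw":0}]'; python3 -c "
from h import *
for i in range(3):
  robot.get_image('scene'); s=robot.get_state(); print(s['ee_pos'].round(4),s['contact_force'].round(1))"
```

```text
t: 5.33
ee_pos: [0.5241, -0.216, 0.0378]
ee_rot: [180.0, 0.0, 92.5]
contact_force: [0.5, 0.4, 0.0]
gripper_width: 0.0872
[ 0.5241 -0.216   0.0379] [-0.5  0.1 -0.2]
[ 0.524  -0.216   0.0379] [ 0.3 -0.7  0.9]
[ 0.524  -0.2159  0.0379] [-0.2 -0.7  1.4]
```

Grip, then lift straight up to 0.19.

```bash
python3 -m handwheel '[{"dx":0,"dy":0,"dz":0.0,"yaw":0},{"dx":0,"dy":0,"dz":0,"yaw":0},{"dx":0,"dy":0,"dz":0,"yaw":0},{"dx":0,"dy":0,"dz":0,"yaw":0},{"dx":0,"dy":0,"dz":0,"yaw":0},{"dx":0,"dy":0,"dz":0,"yaw":0},{"dx":0,"dy":0,"dz":0,"yaw":0},{"dx":0,"dy":0,"dz":0,"yaw":0}]' 6 15
python3 -m handwheel '[{"dx":0,"dy":0,"dz":-0.4,"yaw":0},{"dx":0,"dy":0,"dz":-0.8,"yaw":0},{"dx":0,"dy":0,"dz":-1.5,"yaw":0},{"dx":0,"dy":0,"dz":-2,"yaw":0},{"dx":0,"dy":0,"dz":-2,"yaw":0},{"dx":0,"dy":0,"dz":-2,"yaw":0},{"dx":0,"dy":0,"dz":-2,"yaw":0},{"dx":0,"dy":0,"dz":-2,"yaw":0},{"dx":0,"dy":0,"dz":-2,"yaw":0},{"dx":0,"dy":0,"dz":-2,"yaw":0},{"dx":0,"dy":0,"dz":-1,"yaw":0},{"dx":0,"dy":0,"dz":0,"yaw":0}]'
python3 - <<'E'
from h import *
im=robot.get_image("scene")[:,:,::-1]
a=cv2.resize(im[150:270,130:270],(700,600),interpolation=cv2.INTER_CUBIC)
cv2.imwrite("pics/c2.png",a); s=robot.get_state(); print(s["ee_pos"],s["contact_force"],s["gripper_width"])
E
```

```text
t: 6.15
ee_pos: [0.5239, -0.2159, 0.0376]
ee_rot: [180.0, 0.0, 92.5]
contact_force: [0.7, 0.1, 0.5]
gripper_width: 0.0698
t: 7.15
ee_pos: [0.525, -0.2164, 0.2173]
ee_rot: [179.7, 0.2, 92.5]
contact_force: [-0.1, 0.1, -1.0]
gripper_width: 0.0697
[ 0.52417974 -0.21593687  0.21565413] [ 0.54314259  0.60739904 -1.55490627] 0.07020718805496605
```

View pics/c2.png

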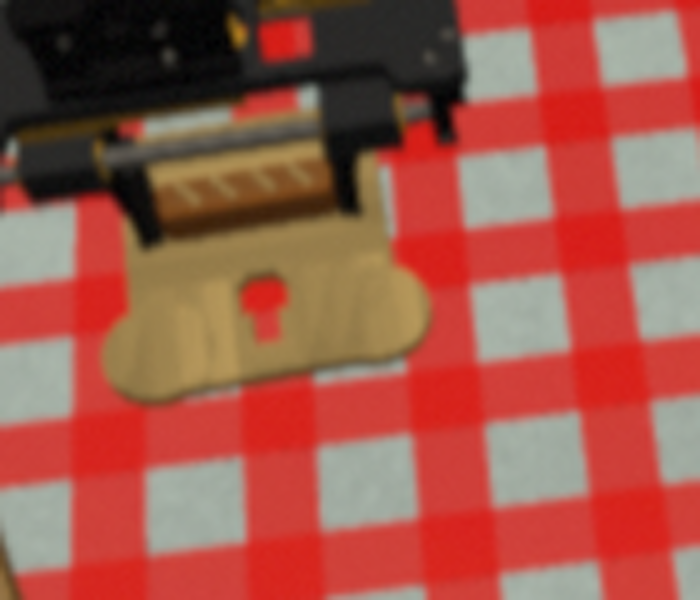

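Gripped at 70 mm, with the sign about level under the fingers and the keyhole at px (183,208). I'll carry it over the lower part of the board, where pressing lightly will tilt it.

```bash
python3 -m handwheel '[{"dx":0,"dy":0,"dz":0,"yaw":6.1},{"dx":0,"dy":0,"dz":0,"yaw":6.15},{"dx":2.61,"dy":-0.89,"dz":0,"yaw":0},{"dx":2.61,"dy":-0.89,"dz":0,"yaw":0},{"dx":2.61,"dy":-0.89,"dz":0,"yaw":0},{"dx":2.61,"dy":-0.89,"dz":0,"yaw":0},{"dx":2.61,"dy":-0.89,"dz":0,"yaw":0},{"dx":2.61,"dy":-0.89,"dz":0,"yaw":0},{"dx":2.61,"dy":-0.89,"dz":0,"yaw":0},{"dx":2.61,"dy":-0.89,"dz":0,"yaw":0},{"dx":2.61,"dy":-0.89,"dz":0,"yaw":0},{"dx":2.61,"dy":-0.89,"dz":0,"yaw":0},{"dx":2.61,"dy":-0.89,"dz":0,"yaw":0},{"dx":2.61,"dy":-0.89,"dz":0,"yaw":0},{"dx":2.61,"dy":-0.89,"dz":0,"yaw":0},{"dx":2.61,"dy":-0.89,"dz":0,"yaw":0},{"dx":2.61,"dy":-0.89,"dz":0,"yaw":0},{"dx":2.61,"dy":-0.89,"dz":0,"yaw":0},{"dx":0,"dy":0,"dz":0,"yaw":0},{"dx":0,"dy":0,"dz":0,"yaw":0}]'
python3 -m handwheel '[{"dx":0,"dy":0,"dz":2,"yaw":0},{"dx":0,"dy":0,"dz":2,"yaw":0},{"dx":0,"dy":0,"dz":2,"yaw":0},{"dx":0,"dy":0,"dz":1,"yaw":0},{"dx":0,"dy":0,"dz":0,"yaw":0},{"dx":0,"dy":0,"dz":0,"yaw":0}]'
python3 -c "
from h import *
im=robot.get_image('scene'); s=robot.get_state(); print(s['ee_pos'].round(4),s['ee_rot'].round(2),s['contact_force'].round(1))"
```

```text
t: 8.87
ee_pos: [0.4528, 0.2208, 0.2131]
ee_rot: [-179.8, 0.1, 80.4]
contact_force: [-0.4, -0.6, -2.3]
gripper_width: 0.0701
t: 9.37
ee_pos: [0.454, 0.2191, 0.144]
ee_rot: [-179.9, 0.1, 80.2]
contact_force: [-0.2, -0.0, -0.8]
gripper_width: 0.0698
[0.4547 0.2194 0.1447] [179.99   0.    80.2 ] [ 0.2 -0.2 -1.8]
```

```bash
python3 -m handwheel '[{"dx":0,"dy":0,"dz":0.4,"yaw":0},{"dx":0,"dy":0,"dz":0.3,"yaw":0},{"dx":0,"dy":0,"dz":0.3,"yaw":0},{"dx":0,"dy":0,"dz":0.3,"yaw":0},{"dx":0,"dy":0,"dz":0.3,"yaw":0},{"dx":0,"dy":0,"dz":0.3,"yaw":0},{"dx":0,"dy":0,"dz":0.1,"yaw":0},{"dx":0,"dy":0,"dz":0,"yaw":0}]'
python3 -m handwheel '[{"dx":0,"dy":0,"dz":0.3,"yaw":0},{"dx":0,"dy":0,"dz":0.3,"yaw":0},{"dx":0,"dy":0,"dz":0.2,"yaw":0},{"dx":0,"dy":0,"dz":0,"yaw":0}]'
python3 -m handwheel '[{"dx":0,"dy":0,"dz":0.3,"yaw":0},{"dx":0,"dy":0,"dz":0.2,"yaw":0},{"dx":0,"dy":0,"dz":0.2,"yaw":0},{"dx":0,"dy":0,"dz":0,"yaw":0}]'
```

```text
t: 10.08
ee_pos: [0.454, 0.2201, 0.1243]
ee_rot: [-180.0, -0.0, 80.3]
contact_force: [0.4, 1.0, -0.2]
gripper_width: 0.0703
t: 10.42
ee_pos: [0.4536, 0.2199, 0.116]
ee_rot: [-179.9, 0.0, 80.3]
contact_force: [-2.5, 1.8, 1.3]
gripper_width: 0.07
t: 10.75
ee_pos: [0.4538, 0.2197, 0.1091]
ee_rot: [-179.9, 0.0, 80.3]
contact_force: [-2.1, 1.0, 0.6]
gripper_width: 0.0702
```

Contact is soft and the sign is pivoting as planned. I'll continue to flush in small steps.

```bash
python3 -m handwheel '[{"dx":0,"dy":0,"dz":0.2,"yaw":0},{"dx":0,"dy":0,"dz":0.2,"yaw":0},{"dx":0,"dy":0,"dz":0.2,"yaw":0},{"dx":0,"dy":0,"dz":0,"yaw":0}]'
python3 -m handwheel '[{"dx":0,"dy":0,"dz":0.2,"yaw":0},{"dx":0,"dy":0,"dz":0.2,"yaw":0},{"dx":0,"dy":0,"dz":0,"yaw":0}]'
python3 -m handwheel '[{"dx":0,"dy":0,"dz":0.1,"yaw":0},{"dx":0,"dy":0,"dz":0.1,"yaw":0},{"dx":0,"dy":0,"dz":0,"yaw":0}]'
```

```text
t: 11.08
ee_pos: [0.4542, 0.2197, 0.1032]
ee_rot: [-180.0, 0.0, 80.3]
contact_force: [-2.2, -0.1, -0.2]
gripper_width: 0.07
t: 11.33
ee_pos: [0.4548, 0.2198, 0.0993]
ee_rot: [179.9, -0.0, 80.2]
contact_force: [-1.1, -0.0, -0.3]
gripper_width: 0.0699
t: 11.58
ee_pos: [0.455, 0.2199, 0.0976]
ee_rot: [179.9, -0.0, 80.2]
contact_force: [-0.9, -0.5, -0.4]
gripper_width: 0.0698
```

```bash
python3 - <<'E'
from h import *
im=robot.get_image("scene")[:,:,::-1]
s=robot.get_state(); print(s["ee_pos"],s["contact_force"])
cv2.imwrite("pics/c3.png",cv2.resize(im[120:240,300:440],(700,600),interpolation=cv2.INTER_CUBIC))
E
```

```text
[0.45495469 0.21989654 0.09764042] [ 0.0256465  -0.60675455  0.49212133]
```

View pics/c3.png

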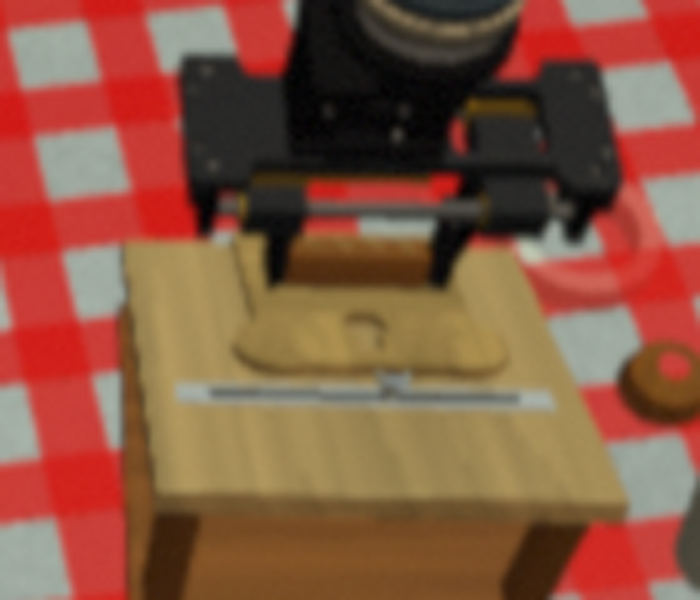

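```bash
python3 -m handwheel '[{"dx":0,"dy":0,"dz":0.2,"yaw":0},{"dx":0,"dy":0,"dz":0.1,"yaw":0},{"dx":0,"dy":0,"dz":0,"yaw":0}]'
python3 -m handwheel '[{"dx":0,"dy":0,"dz":0.2,"yaw":0},{"dx":0,"dy":0,"dz":0,"yaw":0}]'
python3 - <<'E'
from h import *
for i in range(2):
  im=robot.get_image("scene"); s=robot.get_state(); print(s["ee_pos"].round(4),s["contact_force"].round(1))
cv2.imwrite("pics/c4.png",im[...,::-1])
d=lambda P:((proj("scene",P)-[300,120]+.5)*5).round(0).tolist()
o,M=pframe([.5464,.1961,-10.0253]); f=lambda L:d([o+M@np.array(l) for l in L])
for y in(.006,.010,.014): print(y,f([(0,y,0),(0,y,.009),(0,y,.0135),(.008,y,.0135),(-.008,y,.0135),(0,y-.008,.0135),(0,y+.008,.0135)]))
print(f([(.08,.1,0),(.08,-.1,0),(-.15,-.1,0),(-.15,.1,0),(0,.08,0),(0,-.08,0)]))
E
```

```text
t: 11.88
ee_pos: [0.4553, 0.22, 0.0949]
ee_rot: [179.9, -0.0, 80.2]
contact_force: [1.3, -0.1, 3.0]
gripper_width: 0.0699
t: 12.05
ee_pos: [0.4557, 0.22, 0.0933]
ee_rot: [179.8, -0.1, 80.2]
contact_force: [0.7, -1.4, 8.9]
gripper_width: 0.0697
[0.4556 0.22   0.0934] [ 0.6 -1.3  8. ]
[0.4556 0.22   0.0935] [-0.2 -1.3  7.1]
0.006 [[379.0, 400.0], [381.0, 383.0], [383.0, 374.0], [386.0, 383.0], [380.0, 365.0], [365.0, 374.0], [401.0, 374.0]]
0.01 [[388.0, 400.0], [390.0, 383.0], [392.0, 374.0], [395.0, 383.0], [389.0, 365.0], [374.0, 374.0], [410.0, 374.0]]
0.014 [[397.0, 400.0], [399.0, 383.0], [401.0, 374.0], [404.0, 383.0], [397.0, 365.0], [383.0, 374.0], [418.0, 375.0]]
[[635.0, 503.0], [158.0, 494.0], [121.0, 243.0], [514.0, 250.0], [543.0, 403.0], [188.0, 396.0]]
```

View overlay.

```bash
cat > ov.py <<'E'
from h import *
def ov(src,out,P,xs,ys,zs,box,sc,yaw=0,zb=0.006):
    im=cv2.imread(src); x0,y0,x1,y1=box
    a=cv2.resize(im[y0:y1,x0:x1],None,fx=sc,fy=sc,interpolation=cv2.INTER_CUBIC); b=a.copy()
    o,M=pframe(P); t=np.linspace(0,2*np.pi,40)
    def d(L,col,closed=True):
        q=((proj("scene",[o+M@np.array(l) for l in L])-[x0,y0]+.5)*sc*8).round().astype(int)
        cv2.polylines(b,[q],closed,col,1,cv2.LINE_AA,3)
    S=lambda x,y,z:(xs+x,ys+y,zs+z)
    d([S(.026+.0095*np.cos(u),.0095*np.sin(u),zb) for u in t],(255,0,0))
    d([S(.034,-.00525,zb),S(.0495,-.00525,zb),S(.0495,.00525,zb),S(.034,.00525,zb)],(255,0,0),False)
    d([S(.066,-.05,zb),S(.066,.05,zb)],(255,0,0),False); d([S(-.021,-.035,.028),S(-.021,.035,.028),S(-.003,.035,.028),S(-.003,-.035,.028)],(255,0,0))
    d([(.008*np.cos(u),.010+.008*np.sin(u),.0135) for u in t],(0,255,0)); d([(0,-.08,0),(0,.08,0)],(0,255,0),False)
    d([(.08,.1,0),(.08,-.1,0),(-.15,-.1,0),(-.15,.1,0)],(0,255,0))
    cv2.imwrite(out,np.vstack([a,b]) if a.shape[1]>a.shape[0]*1.5 else np.hstack([a,b]))
E
python3 -c "
from ov import *
ov('pics/c4.png','pics/o4.png',[.5464,.1961,-10.0253],-.0802,.0106,0,(335,160,415,206),6.5)
print(cv2.imread('pics/o4.png').shape)"
```

```text
(598, 520, 3)
```

View pics/o4.png

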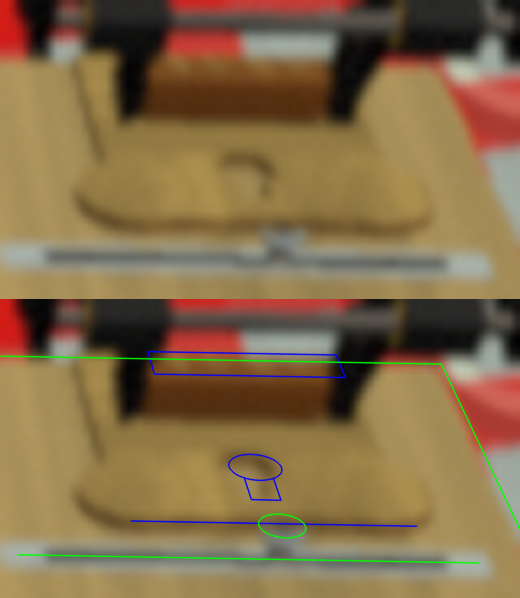

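Pressed flush at TCP z≈0.0955, with the board carrying about 7 N. In the picture the sign's middle line is about 2.7 mm right (‑y) of the screw, and the keyhole is about 54 mm below it along the slope. I'll lift along the normal, then go up the slope.

```bash
python3 -m handwheel '[{"dx":0,"dy":0,"dz":-0.2,"yaw":0},{"dx":0,"dy":-0.21,"dz":-0.45,"yaw":0},{"dx":0,"dy":-0.21,"dz":-0.45,"yaw":0},{"dx":0,"dy":-0.21,"dz":-0.45,"yaw":0},{"dx":0,"dy":-0.21,"dz":-0.45,"yaw":0},{"dx":0.09,"dy":0.98,"dz":-0.46,"yaw":0},{"dx":0.09,"dy":0.98,"dz":-0.46,"yaw":0},{"dx":0.09,"dy":0.98,"dz":-0.46,"yaw":0},{"dx":0,"dy":0.98,"dz":-0.46,"yaw":0},{"dx":0,"dy":0.98,"dz":-0.46,"yaw":0},{"dx":0,"dy":0,"dz":0,"yaw":0},{"dx":0,"dy":0,"dz":0,"yaw":0}]'
python3 - <<'E'
from ov import *
for i in range(3):
  im=robot.get_image("scene"); s=robot.get_state(); p=s["ee_pos"]; print(p.round(4),s["ee_rot"].round(1),s["contact_force"].round(1))
cv2.imwrite("pics/c5.png",im[...,::-1])
ov('pics/c5.png','pics/o5.png',[.5464,.1961,-10.0253],-.026,.010,.020,(335,160,415,220),5)
E
```

```text
t: 13.15
ee_pos: [0.4958, 0.2154, 0.1358]
ee_rot: [179.9, -0.0, 80.2]
contact_force: [-0.2, 0.6, -1.9]
gripper_width: 0.0699
[0.4945 0.2154 0.1354] [-179.9    0.    80.2] [-0.5  1.4 -1.8]
[0.4939 0.2154 0.1352] [-179.9    0.    80.2] [ 0.4 -0.9 -1.3]
[0.4936 0.2155 0.1351] [-179.9    0.    80.3] [-0.7 -0.2 -1.4]
```

View pics/o5.png

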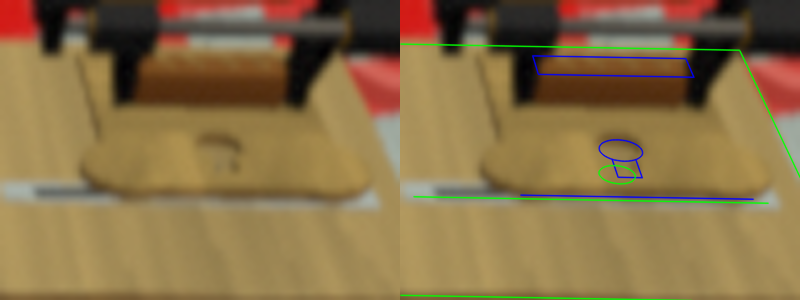

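The sign kept its 25° tilt. The keyhole is about 2.8 mm low along the slope and 1 mm to the -y side. I'll correct that and come down along the normal, watching the force.

```bash
python3 -m handwheel '[{"dx":0.1,"dy":0.25,"dz":-0.12,"yaw":0},{"dx":0,"dy":0.1,"dz":0.2,"yaw":0},{"dx":0,"dy":0.1,"dz":0.2,"yaw":0},{"dx":0,"dy":0,"dz":0,"yaw":0},{"dx":0,"dy":0,"dz":0,"yaw":0}]'
python3 -m handwheel '[{"dx":0,"dy":0.04,"dz":0.09,"yaw":0},{"dx":0,"dy":0.04,"dz":0.09,"yaw":0},{"dx":0,"dy":0,"dz":0,"yaw":0},{"dx":0,"dy":0,"dz":0,"yaw":0}]'
python3 -m handwheel '[{"dx":0,"dy":0.04,"dz":0.09,"yaw":0},{"dx":0,"dy":0.04,"dz":0.09,"yaw":0},{"dx":0,"dy":0,"dz":0,"yaw":0},{"dx":0,"dy":0,"dz":0,"yaw":0}]'
python3 -c "
from h import *
for i in range(4):
  robot.get_image('scene'); s=robot.get_state(); print(s['ee_pos'].round(4),s['contact_force'].round(1))"
```

```text
t: 13.72
ee_pos: [0.4991, 0.2159, 0.1324]
ee_rot: [-180.0, 0.0, 80.3]
contact_force: [-0.6, 0.3, -1.5]
gripper_width: 0.0699
t: 14.05
ee_pos: [0.5001, 0.2157, 0.1309]
ee_rot: [-180.0, 0.0, 80.2]
contact_force: [-0.2, 1.4, -2.5]
gripper_width: 0.0699
t: 14.38
ee_pos: [0.5009, 0.2156, 0.1291]
ee_rot: [-180.0, 0.0, 80.2]
contact_force: [-0.2, 0.3, -1.6]
gripper_width: 0.0697
[0.5008 0.2156 0.1291] [-0.8 -0.6 -2.2]
[0.5008 0.2156 0.1291] [ 0.1  0.6 -1.3]
[0.5009 0.2156 0.1292] [ 0.1 -0.5 -2.4]
[0.5009 0.2156 0.1292] [ 0.3  0.7 -1.7]
```

```bash
python3 -m handwheel '[{"dx":0,"dy":0.04,"dz":0.09,"yaw":0},{"dx":0,"dy":0.04,"dz":0.09,"yaw":0},{"dx":0,"dy":0,"dz":0,"yaw":0},{"dx":0,"dy":0,"dz":0,"yaw":0}]'
python3 -c "
from h import *
for i in range(4):
  robot.get_image('scene'); s=robot.get_state(); print(s['ee_pos'].round(4),s['contact_force'].round(1),s['moment'].round(2))"

```

```text
t: 14.92
ee_pos: [0.5016, 0.2155, 0.1273]
ee_rot: [-180.0, 0.0, 80.3]
contact_force: [0.6, 0.2, -2.4]
gripper_width: 0.0697
[0.5017 0.2155 0.1273] [-0.1 -0.6 -2. ] [-0.02  0.04 -0.02]
[0.5017 0.2155 0.1273] [-1.1  0.1 -1.3] [ 0.01 -0.03 -0.  ]
[0.5017 0.2155 0.1273] [ 0.2 -1.  -1.8] [0.   0.07 0.02]
[0.5017 0.2155 0.1273] [-0.   0.8 -1.4] [ 0.02  0.03 -0.02]
```

```bash
python3 -m handwheel '[{"dx":0,"dy":0.04,"dz":0.09,"yaw":0},{"dx":0,"dy":0.04,"dz":0.09,"yaw":0},{"dx":0,"dy":0.04,"dz":0.09,"yaw":0},{"dx":0,"dy":0,"dz":0,"yaw":0},{"dx":0,"dy":0,"dz":0,"yaw":0}]'
python3 -m handwheel '[{"dx":0,"dy":0.04,"dz":0.09,"yaw":0},{"dx":0,"dy":0.04,"dz":0.09,"yaw":0},{"dx":0,"dy":0.04,"dz":0.09,"yaw":0},{"dx":0,"dy":0,"dz":0,"yaw":0},{"dx":0,"dy":0,"dz":0,"yaw":0}]'
python3 -c "
from h import *
for i in range(4):
  robot.get_image('scene'); s=robot.get_state(); print(s['ee_pos'].round(4),s['contact_force'].round(1),s['moment'].round(2))"

```

```text
t: 15.53
ee_pos: [0.5028, 0.2153, 0.1245]
ee_rot: [-180.0, 0.0, 80.2]
contact_force: [-0.1, 0.8, -2.1]
gripper_width: 0.0698
t: 15.95
ee_pos: [0.504, 0.2151, 0.1219]
ee_rot: [-180.0, 0.0, 80.3]
contact_force: [-0.0, -0.3, -1.6]
gripper_width: 0.0696
[0.504  0.2151 0.1219] [-0.6 -0.9 -1.9] [-0.02  0.01  0.01]
[0.504  0.2151 0.122 ] [-0.3  0.4 -1.6] [-0.01  0.01  0.01]
[0.504  0.2151 0.122 ] [ 0.1  0.1 -1.9] [ 0.03  0.02 -0.02]
[0.504  0.2151 0.122 ] [-0.3 -0.6 -1.1] [ 0.05  0.04 -0.01]
```

Still no contact at ~3.5 mm above the face, so the head must be through the opening. On to flush.

```bash
python3 -m handwheel '[{"dx":0,"dy":0.04,"dz":0.09,"yaw":0},{"dx":0,"dy":0.04,"dz":0.09,"yaw":0},{"dx":0,"dy":0.04,"dz":0.09,"yaw":0},{"dx":0,"dy":0,"dz":0,"yaw":0},{"dx":0,"dy":0,"dz":0,"yaw":0}]'
python3 -m handwheel '[{"dx":0,"dy":0.04,"dz":0.09,"yaw":0},{"dx":0,"dy":0.02,"dz":0.05,"yaw":0},{"dx":0,"dy":0,"dz":0,"yaw":0},{"dx":0,"dy":0,"dz":0,"yaw":0}]'
python3 -c "
from ov import *
for i in range(4):
  im=robot.get_image('scene'); s=robot.get_state(); print(s['ee_pos'].round(4),s['contact_force'].round(1),s['moment'].round(2))
cv2.imwrite('pics/c6.png',im[...,::-1])
ov('pics/c6.png','pics/o6.png',[.5464,.1961,-10.0253],-.026,.010,0,(335,160,415,220),5)"

```

```text
t: 16.57
ee_pos: [0.5052, 0.2149, 0.1193]
ee_rot: [-180.0, -0.0, 80.3]
contact_force: [-0.5, -0.5, 0.3]
gripper_width: 0.07
t: 16.9
ee_pos: [0.5056, 0.2148, 0.1181]
ee_rot: [-180.0, -0.0, 80.3]
contact_force: [-2.1, -0.8, 3.8]
gripper_width: 0.0698
[0.5057 0.2148 0.118 ] [-2.2 -0.2  3. ] [0.12 0.25 0.05]
[0.5056 0.2148 0.118 ] [-2.   0.4  2.9] [0.08 0.24 0.03]
[0.5057 0.2148 0.118 ] [-2.9 -0.2  2.7] [0.11 0.24 0.09]
[0.5057 0.2148 0.118 ] [-2.4  0.3  3. ] [0.14 0.28 0.04]
```

View pics/o6.png

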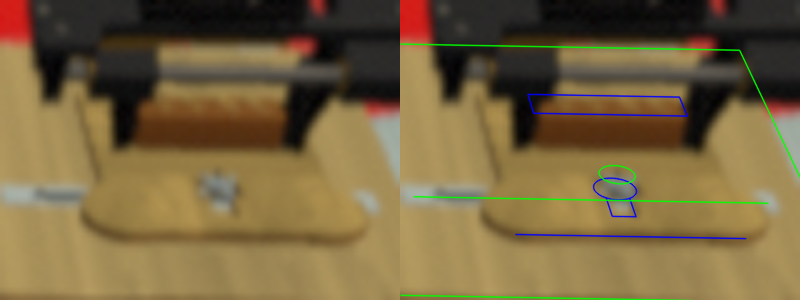

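The screw head shows inside the keyhole at px (379,197), so the sign is on. The moment suggests the lower-left corner carries most of the load, so I'll press a touch further to flatten it and read again.

```bash
python3 -m handwheel '[{"dx":0,"dy":0.04,"dz":0.09,"yaw":0},{"dx":0,"dy":0,"dz":0,"yaw":0},{"dx":0,"dy":0,"dz":0,"yaw":0}]'
python3 -c "
from ov import *
for i in range(4):
  im=robot.get_image('scene'); s=robot.get_state(); print(s['ee_pos'].round(4),s['contact_force'].round(1),s['moment'].round(2))"
python3 -m handwheel '[{"dx":0,"dy":0.04,"dz":0.09,"yaw":0},{"dx":0,"dy":0,"dz":0,"yaw":0},{"dx":0,"dy":0,"dz":0,"yaw":0}]'
python3 -c "
from ov import *
for i in range(4):
  im=robot.get_image('scene'); s=robot.get_state(); print(s['ee_pos'].round(4),s['contact_force'].round(1),s['moment'].round(2))"

```

```text
t: 17.35
ee_pos: [0.506, 0.2147, 0.1172]
ee_rot: [-180.0, 0.0, 80.2]
contact_force: [-3.6, 0.5, 5.5]
gripper_width: 0.0698
[0.506  0.2148 0.1172] [-3.7  0.3  5.6] [0.13 0.36 0.05]
[0.506  0.2147 0.1172] [-3.  -0.4  5.7] [0.15 0.38 0.04]
[0.506  0.2147 0.1172] [-4.1  0.8  5.8] [0.17 0.32 0.05]
[0.506  0.2148 0.1172] [-2.6  0.2  7. ] [0.21 0.36 0.05]
t: 17.8
ee_pos: [0.5063, 0.2147, 0.1166]
ee_rot: [-180.0, 0.0, 80.3]
contact_force: [-4.1, 0.5, 7.4]
gripper_width: 0.0698
[0.5063 0.2147 0.1166] [-3.5 -0.1  7.2] [0.16 0.48 0.05]
[0.5063 0.2147 0.1166] [-2.3 -0.5  7.8] [0.15 0.47 0.08]
[0.5063 0.2147 0.1166] [-4.1  0.1  7.3] [0.12 0.5  0.06]
[0.5063 0.2147 0.1166] [-3.  -0.2  7.8] [0.17 0.47 0.04]
```

Force tracks the board's stiffness and points along its normal, so it is seated. I'll ease off about 1.8 mm and pull down the slope in steps.

```bash
python3 -m handwheel '[{"dx":0,"dy":-0.08,"dz":-0.18,"yaw":0},{"dx":0,"dy":0,"dz":0,"yaw":0},{"dx":0,"dy":-0.18,"dz":0.08,"yaw":0},{"dx":0,"dy":-0.18,"dz":0.09,"yaw":0},{"dx":0,"dy":0,"dz":0,"yaw":0},{"dx":0,"dy":0,"dz":0,"yaw":0}]'
python3 -m handwheel '[{"dx":0,"dy":-0.18,"dz":0.08,"yaw":0},{"dx":0,"dy":-0.18,"dz":0.09,"yaw":0},{"dx":0,"dy":0,"dz":0,"yaw":0},{"dx":0,"dy":0,"dz":0,"yaw":0}]'
python3 -c "
from ov import *
for i in range(3):
  im=robot.get_image('scene'); s=robot.get_state(); print(s['ee_pos'].round(4),s['contact_force'].round(1),s['moment'].round(2))"
```

```text
t: 18.5
ee_pos: [0.5042, 0.2154, 0.1168]
ee_rot: [179.8, -0.1, 80.2]
contact_force: [-0.3, -0.3, 5.5]
gripper_width: 0.0697
t: 18.83
ee_pos: [0.5008, 0.2161, 0.1152]
ee_rot: [179.7, -0.1, 80.3]
contact_force: [0.7, 0.2, 6.7]
gripper_width: 0.0699
[0.5008 0.2161 0.1152] [-0.3  0.8  4.6] [-0.25 -0.01 -0.04]
[0.5008 0.2161 0.1152] [0.6 0.  5.8] [-0.24  0.01 -0.03]
[0.5008 0.2161 0.1151] [0.3 1.  5.6] [-0.2  -0.01 -0.  ]
```

```bash
python3 -m handwheel '[{"dx":0,"dy":-0.18,"dz":0.08,"yaw":0},{"dx":0,"dy":-0.18,"dz":0.08,"yaw":0},{"dx":0,"dy":-0.18,"dz":0.08,"yaw":0},{"dx":0,"dy":0,"dz":0,"yaw":0},{"dx":0,"dy":0,"dz":0,"yaw":0}]'
python3 -m handwheel '[{"dx":0,"dy":-0.18,"dz":0.08,"yaw":0},{"dx":0,"dy":-0.18,"dz":0.08,"yaw":0},{"dx":0,"dy":-0.09,"dz":0.04,"yaw":0},{"dx":0,"dy":0,"dz":0,"yaw":0},{"dx":0,"dy":0,"dz":0,"yaw":0}]'
python3 -c "
from ov import *
for i in range(3):
  im=robot.get_image('scene'); s=robot.get_state(); print(s['ee_pos'].round(4),s['contact_force'].round(1),s['moment'].round(2))"
```

```text
t: 19.4
ee_pos: [0.4955, 0.2171, 0.1127]
ee_rot: [179.7, -0.1, 80.3]
contact_force: [-0.0, 0.5, 5.8]
gripper_width: 0.0695
t: 19.82
ee_pos: [0.4912, 0.2178, 0.1107]
ee_rot: [179.7, -0.1, 80.3]
contact_force: [1.1, -0.1, 5.7]
gripper_width: 0.0698
[0.4912 0.2179 0.1107] [0.7 0.  6.4] [-0.22 -0.07 -0.03]
[0.4912 0.2179 0.1107] [-0.2  0.5  5.4] [-0.27 -0.07  0.01]
[0.4912 0.2178 0.1107] [ 0.8 -1.   5.7] [-0.26 -0.07  0.04]
```

```bash
python3 -m handwheel '[{"dx":0,"dy":-0.14,"dz":0.06,"yaw":0},{"dx":0,"dy":-0.14,"dz":0.06,"yaw":0},{"dx":0,"dy":0,"dz":0,"yaw":0},{"dx":0,"dy":0,"dz":0,"yaw":0}]'
python3 -m handwheel '[{"dx":0,"dy":-0.1,"dz":0.04,"yaw":0},{"dx":0,"dy":0,"dz":0,"yaw":0},{"dx":0,"dy":0,"dz":0,"yaw":0}]'
python3 -c "
from ov import *
for i in range(4):
  im=robot.get_image('scene'); s=robot.get_state(); print(s['ee_pos'].round(4),s['contact_force'].round(1),s['moment'].round(2))"
```

```text
t: 20.3
ee_pos: [0.4891, 0.2183, 0.1097]
ee_rot: [179.6, -0.1, 80.3]
contact_force: [1.9, 0.3, 6.6]
gripper_width: 0.0699
t: 20.55
ee_pos: [0.489, 0.2183, 0.1096]
ee_rot: [179.5, -0.1, 80.3]
contact_force: [2.3, -1.7, 6.5]
gripper_width: 0.0698
[0.489  0.2183 0.1096] [ 2.9 -0.7  6.4] [-0.6  -0.3  -0.04]
[0.489  0.2183 0.1096] [ 2.5 -0.9  7.2] [-0.55 -0.28 -0.01]
[0.489  0.2183 0.1096] [ 3.  -1.1  6.9] [-0.5  -0.31  0.01]
[0.489  0.2183 0.1096] [ 2.3 -1.7  7. ] [-0.54 -0.32 -0.01]
```

Motion has stopped after ~19 mm of travel, with an up-slope reaction beginning. A look to confirm.

```bash
python3 -m handwheel '[{"dx":0,"dy":-0.1,"dz":0.04,"yaw":0},{"dx":0,"dy":0,"dz":0,"yaw":0},{"dx":0,"dy":0,"dz":0,"yaw":0}]'
python3 -c "
from ov import *
for i in range(4):
  im=robot.get_image('scene'); s=robot.get_state(); print(s['ee_pos'].round(4),s['contact_force'].round(1),s['moment'].round(2))
cv2.imwrite('pics/c7.png',im[...,::-1])
ov('pics/c7.png','pics/o7.png',[.5464,.1961,-10.0253],-.046,.010,0,(335,160,415,220),5)"

```

```text
t: 21.0
ee_pos: [0.4889, 0.2183, 0.1095]
ee_rot: [179.4, -0.1, 80.3]
contact_force: [3.8, -1.9, 7.8]
gripper_width: 0.0702
[0.4889 0.2183 0.1096] [ 2.8 -2.6  8.4] [-0.73 -0.45 -0.01]
[0.489  0.2183 0.1095] [ 3.7 -2.1  8.5] [-0.77 -0.44 -0.06]
[0.4889 0.2183 0.1095] [ 3.1 -3.4  7.6] [-0.76 -0.47 -0.04]
[0.489  0.2183 0.1095] [ 3.3 -1.2  7.5] [-0.68 -0.51 -0.01]
```

View pics/o7.png

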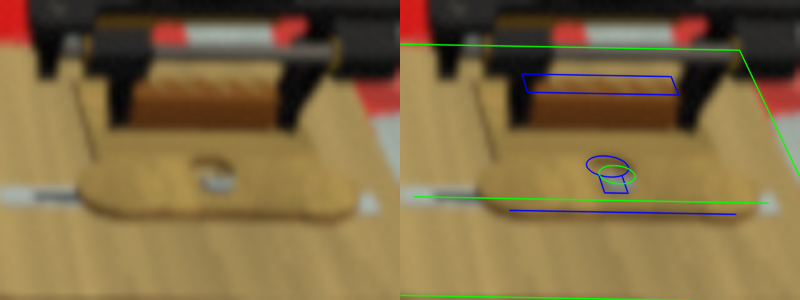

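The keyhole's big opening, px (378,192), now sits below the screw head, px (379,197). It's a hard stop and the sign is straight. I'll relax the commanded push, open, and rise.

```bash
python3 -m handwheel '[{"dx":0,"dy":0.1,"dz":-0.05,"yaw":0},{"dx":0,"dy":0.08,"dz":-0.05,"yaw":0},{"dx":0,"dy":0,"dz":-0.08,"yaw":0},{"dx":0,"dy":0,"dz":0,"yaw":0},{"dx":0,"dy":0,"dz":0,"yaw":0},{"dx":0,"dy":0,"dz":0,"yaw":0}]'
python3 -m handwheel '[{"dx":0,"dy":0,"dz":0,"yaw":0},{"dx":0,"dy":0,"dz":0,"yaw":0},{"dx":0,"dy":0,"dz":0,"yaw":0},{"dx":0,"dy":0,"dz":0,"yaw":0},{"dx":0,"dy":0,"dz":0,"yaw":0},{"dx":0,"dy":0,"dz":0,"yaw":0},{"dx":0,"dy":0,"dz":0,"yaw":0},{"dx":0,"dy":0,"dz":0,"yaw":0}]' 8.7
```

```text
t: 21.7
ee_pos: [0.4886, 0.2183, 0.1105]
ee_rot: [179.7, -0.1, 80.3]
contact_force: [4.8, 0.2, 5.0]
gripper_width: 0.0698
t: 22.37
ee_pos: [0.4858, 0.2182, 0.1098]
ee_rot: [-180.0, 0.0, 80.3]
contact_force: [0.8, 0.1, 0.1]
gripper_width: 0.0868
```

Released with no residual force. Rising slowly, then backing off towards the robot to view.

```bash
python3 -m handwheel '[{"dx":0,"dy":0,"dz":-0.3,"yaw":0},{"dx":0,"dy":0,"dz":-0.6,"yaw":0},{"dx":0,"dy":0,"dz":-1,"yaw":0},{"dx":0,"dy":0,"dz":-1.5,"yaw":0},{"dx":0,"dy":0,"dz":-2,"yaw":0},{"dx":0,"dy":0,"dz":-3,"yaw":0},{"dx":0,"dy":0,"dz":-3,"yaw":0},{"dx":0,"dy":0,"dz":-3,"yaw":0},{"dx":-3.5,"dy":-0.2,"dz":0,"yaw":0},{"dx":-3.5,"dy":-0.2,"dz":0,"yaw":0},{"dx":-3.5,"dy":-0.2,"dz":0,"yaw":0},{"dx":-3.5,"dy":-0.2,"dz":0,"yaw":0},{"dx":-3.5,"dy":-0.2,"dz":0,"yaw":0},{"dx":-3.5,"dy":0,"dz":0,"yaw":0},{"dx":-3.5,"dy":0,"dz":0,"yaw":0},{"dx":0,"dy":0,"dz":0,"yaw":0},{"dx":0,"dy":0,"dz":0,"yaw":0}]'
python3 -c "
from ov import *
for n in ('scene','top'): cv2.imwrite('pics/f_%s.png'%n,robot.get_image(n)[...,::-1])
ov('pics/f_scene.png','pics/o8.png',[.5464,.1961,-10.0253],-.046,.010,0,(325,160,425,235),4)
t=cv2.imread('pics/f_top.png')[165:285,130:250]; a=cv2.imread('pics/o8.png'); print(a.shape)
cv2.imwrite('pics/o9.png',np.vstack([a,np.hstack([cv2.resize(t,(300,300),interpolation=cv2.INTER_CUBIC),np.zeros((300,500,3),np.uint8)])]))
print(robot.get_state()['ee_pos'])"

```

```text
t: 23.78
ee_pos: [0.4347, -0.0232, 0.2548]
ee_rot: [179.9, -0.0, 80.0]
contact_force: [0.4, 0.4, -0.7]
gripper_width: 0.0868
(300, 800, 3)
[ 0.43466411 -0.02117164  0.25446736]
```

View pics/o9.png

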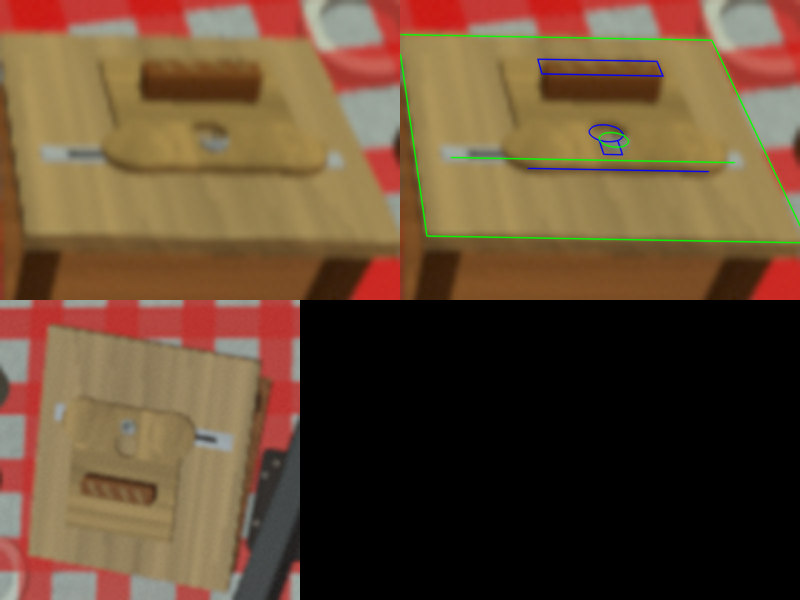

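The scene and top views agree: the sign lies flush and parallel to the board, the screw head is at the upper end of the slot with the empty opening below it, and the gripper is clear. Handing in.

```bash
python3 -c "
from plant import robot
print(robot.hand_in())"
```

```text
the job is handed in; nothing more can be done
None
```

The sign is hung on the screw and released, and the job was handed in at about 24 s of the 72 s allowed. `hand_in()` gave no verdict, so the result below rests on my own checks.

**What I did:**
- I gripped the baguette by its two ends. I then tilted the sign to the slope by pressing it lightly on the lower part of the board.
- I set the big opening over the screw head, which went through at the first try with no contact on the head.
- I seated the sign flush and pulled it about 19 mm down the slope until it stopped hard. Then I let go and moved clear.

**Last checks:**
- **Position:** The final pictures show the sign straight and flush, with the screw at the narrow end of the keyhole. The scene view puts the sign's top edge within about 1–2 mm of where it should be when home.
- **Forces:** The wrist never read more than about 10 N. After release it read under 1 N, with nothing touching.
- **Bystanders:** I did not measure them again after the job; the arm did not come near any of them.

**What disagreed:**
- **Cameras:** The two differed by 4–6 mm in absolute position, so I used the average and corrections relative to the screw.
- **Travel:** It came out about 1 mm short of the nominal 20 mm. That is within my measuring error and the 4 mm tolerance.
- **Moment readings:** When I seated the sign they hinted that its lower left corner carried more of the load. I could not settle this, and a slightly firmer press did not clear it up.

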